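# Turn the worn centre drill end for end

### The job

Two double-ended centre drills lie in blue V-rests on the drilling bench, and one of them has its worn, blackened end sticking out of the open front of its rest. Lift that one out, turn it end for end and set it gently (no dropping) back into both Vs of the same rest, as far out as before, so that the unused gold end now sticks out and the black end is by the white stop plate. Leave the other drill, which already shows gold, where it is.

Things in the scene. Friction and masses are not known exactly. Their poses are not given: they have to be found in the camera images.
- cutter: The centre drill to reverse: round steel bar, 20 mm diameter, 160 mm long, about 0.35 kg, lying level; last 44 mm gold at one end, black at the other (outermost 18 mm: cone and 9 mm pilot). Origin: middle of the bar, on its axis, where it is best gripped. +x runs along the bar to the gold (unused) end; it may be rolled about x. At first the black end sticks out of the rest's front.
- fresh_tip (a point): The very tip of the gold end of the drill to reverse, on its axis, 80 mm from its middle along +x.
- rest: Its blue rest, fixed. Origin: bench height, under the middle of a seated bar; z up, -x open front, +x back. Base plate 10 thick, 72 wide, x -67 to 98 mm. Two 90-degree Vs, open above, at x -58 to -40 and 40 to 70 mm; rims 44 mm apart, 68 high; gap between free for fingers. White stop plate x 90 to 96, 70 high. Bar seated: along x, axis 60 mm high, middle at x 0 (first within 3), outer tip x -80.
- other_cutter: The same kind of centre drill in a second blue rest of the same shape, its gold end (+x) already sticking out at the front: leave it alone. Origin: middle of the bar, on its axis, 60 mm above the bench.
Mind the look-alikes: they are no part of the job. What is shaped like the cutter but brown, purple or red is not meant.

How it is judged (in metres and radians):
On the way:
1. the drill with the black end out is lifted clear of its rest (height (world z) of cutter above 0.08 m), for 0.1 s.
At the end, for the whole second after the job is handed in: The drill lies still in both Vs of its own rest, gold end out at the front: gold tip 65 to 95 mm before the rest's origin, middle within 10 mm of its centre line and 52 to 68 mm high, axis within 10 degrees of the rest's; the other drill is within 20 mm of where it was (x of fresh_tip in the frame of rest between -0.095 and -0.065 m and y of cutter in the frame of rest between -0.01 and 0.01 m and z of cutter in the frame of rest between 0.052 and 0.068 m and angle between the x axis of cutter and the x axis of rest, either way round below 0.175 rad and linear speed of cutter below 0.02 m/s and distance of other_cutter from where it was at the start of the episode below 0.02 m); the robot touches nothing.
It fails at once if the drill to reverse is dropped (it falls freely, faster than 0.6 m/s, about 18 mm of fall) (contact force between cutter and anything else below 0.05 N and linear speed of cutter above 0.6 m/s).
It fails at once if the other drill is moved by more than 20 mm (distance of other_cutter from where it was at the start of the episode above 0.02 m).
It also fails if it takes over 45 s, if anything falls off the work surface, if the arm or the gripper's body presses on something with over 40 N, if the wrist force passes 120 N, or if a joint passes its speed limit or range.

### The arm

A 6-joint arm with a two-finger parallel gripper is mounted at the origin on the work surface. World frame = base frame: x ahead of the robot, y to its left, z up, the work surface at z = 0. Lengths are in mm, angles in rad, forces in N, time in s.
With the tool pointing down it reaches from about 350 to 975 mm from the base axis. Payload 17.4 kg.
Tool frame: the origin (TCP) lies midway between the tips of the shut fingers; the grasp point (between the pads) lies 19 mm behind it; z points along the fingers, x is the direction in which the jaws open and shut, and the axes are right-handed (so a half turn about z gives the same grasp; the last joint's range is limited). The gripper opens to 85 mm and grips with 20 to 120 N. Pads are 22 mm wide; open, the fingers measure 114 mm over their backs; the gripper's body (76 mm by 85 mm) begins 54 mm behind the grasp point. The pads swing forward as they close: fully open they stand 13 mm farther back than shut.
Start: joints at [-1.229, 0.116, 1.442, -0, 1.584, -0.038], TCP at [250.237, -626.908, 231.303] pointing down, gripper open.
Joint ranges: [-2.83, 2.83], [-0.83, 2.19], [0.07, 2.5], [-1.14, 4.28], [0.01, 3], [-2.97, 2.97]. Speed limits (rad/s): [1.89, 1.89, 2.22, 3.14, 3.14, 3.14].

### API

Orientations are given as a unit quaternion [w, x, y, z].
In Python, from station import robot gives the robot as it stands.
- The arm moves only by the tool arm_command, never from a script. Its argument "increments" is a list of rows, each an object of numbers: "tx", "ty", "tz": the shift along the world's x, y, z in units of 25 mm (1.0 is 25 mm); "rx", "ry", "rz": the turn, a rotation vector about the world's x, y, z in units of 5 degrees (1.0 is 5 degrees); "claw": the gripper's target within -1 to 1 (shut at 1, half-way at 0, fully open at -1). A call has 1 to 5 rows; each row is the pose to reach, as a shift and turn from the pose commanded when the call began; what a row does not reach only later rows make up. A row lasts 1/12 s, in which the tool goes at most 41.7 mm and 7.16 degrees, less where a joint would pass 70% of its speed; a pose out of reach is approached as far as the arm can. A call with a gripper value outside its range is refused whole. The fingers move at their own pace and stop on an object; "force" is the grip in N (left out, the last holds). Time passes only in rows, so rows that repeat a pose let the fingers close. It gives the time, the measured TCP pose, the force and the opening at its end, in the units of the state.
- robot.get_state(): the state, without advancing time (a new reading comes with each control period).
- robot.get_image(name): name is "scene" or "top"; returns a dict with "img" (420x560x3 uint8, red, green, blue), "fovy" (degrees; the focal length in pixels is half the picture's height over the tangent of half this angle, whatever the lens; pixels are square), "cx", "cy" (the principal point, pixels), "eye" and "orientation" of the camera in the world. Camera axes: x right, y up, looking along -z (the intrinsics and any distortion apply to the point x, -y, -z); pixel columns grow to the right and rows downward; lengths in mm; the calibration is good to about 2 mm. A picture is of the moment at which its call begins. There is no depth.
- robot.job_done(): hands the job in, once; it reports no verdict.
The state is a dict: "time_s": time; "q": joint angles; "qd": joint speeds; "joint_torque": joint torques, N m; "tcp_pos": TCP position; "eef_rot": TCP orientation; "ft_force": force on the tool from outside, world axes, zero at the start; "wrist_torque": the same for the moment, N m; "gripper_width": finger opening in mm.
Only numpy, scipy, OpenCV 4.12 (cv2) and the standard library are available. Lean on these libraries where they do the work, as an engineer would, in place of code of your own. Each camera call takes 0.05 s, during which the arm holds its last target.

## Working session

There is one attempt and no reset: what is moved stays moved. The work goes in short steps, Python scripts to look and compute and a tool call to move; the robot and the scene stay as the last step left them, time stands still between calls to the robot, and variables do not carry over. Pictures are saved under pics/ and viewed, and the job is handed in when it is done.

Besides the shell and the picture viewer there is one more tool, called after "Call:" as name([rows], argument=value, ...), one row to a line, values as JSON. arm_command: Moves the arm, as the interface text tells. Its arguments: {"type":"object","properties":{"increments":{"type":"array","items":{"type":"object","properties":{"tx":{"type":"number"},"ty":{"type":"number"},"tz":{"type":"number"},"rx":{"type":"number"},"ry":{"type":"number"},"rz":{"type":"number"},"claw":{"type":"number"}}}},"force":{"type":"number"}},"required":["increments"]}

```bash
mkdir -p pics; ls; python3 - <<'E'
from station import robot
import cv2
for n in("scene","top"):
    d=robot.get_image(n); cv2.imwrite(f"pics/{n}0.png",d["img"][:,:,::-1])
    print({k:v for k,v in d.items() if k!="img"})
print(robot.get_state())
E
```

```text
pics
{'fovy': 56.56222952099508, 'cx': 275.77974835983684, 'cy': 210.9539807768198, 'eye': array([1099.86016407,  209.62851953,  669.47707636]), 'orientation': array([0.52087058, 0.23674812, 0.32839465, 0.75153251])}
{'fovy': 50.52135180948375, 'cx': 277.06845326261737, 'cy': 205.33941096514326, 'eye': array([ 371.26989004,   -4.91896143, 1029.54007014]), 'orientation': array([-0.703395  , -0.05077544,  0.04291897,  0.70768304])}
{'time_s': 0.1, 'q': array([-1.22878027e+00,  1.16445158e-01,  1.44218348e+00, -1.03116823e-05,
        1.58399554e+00, -3.78112320e-02]), 'qd': array([-0.00114965, -0.00081916, -0.00319086,  0.00151572,  0.00036552,
       -0.00014151]), 'joint_torque': array([ 2.24129755e-03, -7.33666921e+01, -6.33789396e+01,  2.87419812e-05,
        5.31037615e-03,  3.30710657e-05]), 'tcp_pos': array([ 250.19005122, -626.74491842,  230.64048433]), 'eef_rot': array([-3.01075307e-04,  8.27876678e-01, -5.60909922e-01, -4.18798099e-04]), 'ft_force': array([0.08276151, 0.12327187, 0.34741574]), 'wrist_torque': array([ 0.02420381, -0.06243762,  0.0185324 ]), 'gripper_width': 85.68506529043242}
```

View pics/scene0.png

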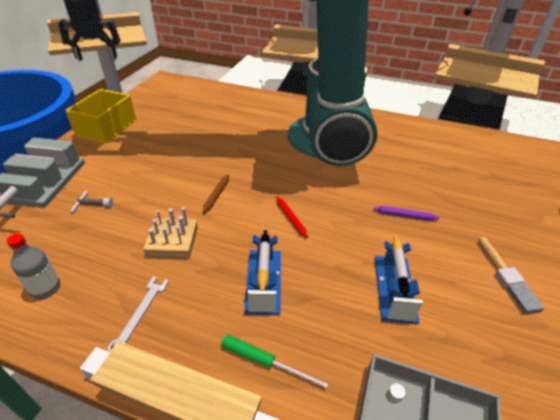

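View pics/top0.png

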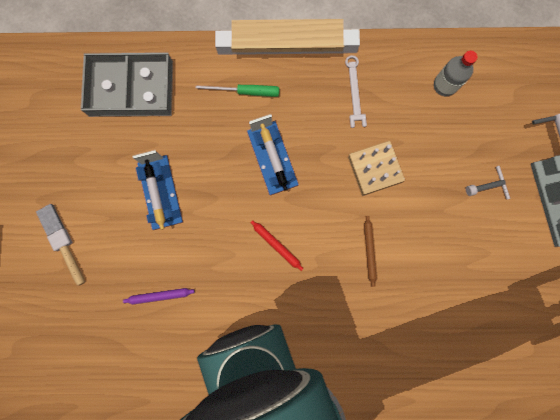

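The one to reverse is at about (273,155) in the top view and (264,262) in the scene view: its black end faces the robot, away from the white stop plate. The other drill is at about (156,195) in the top view. I'll enlarge both views.

```bash
python3 - <<'E'
import cv2
a=cv2.imread("pics/top0.png")[105:205,235:315]; b=cv2.imread("pics/scene0.png")[220:320,225:305]
cv2.imwrite("pics/crop0.png",cv2.hconcat([cv2.resize(a,None,fx=5,fy=5,interpolation=2),cv2.resize(b,None,fx=5,fy=5,interpolation=2)]))
E
```

```text
(no output)
```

View pics/crop0.png

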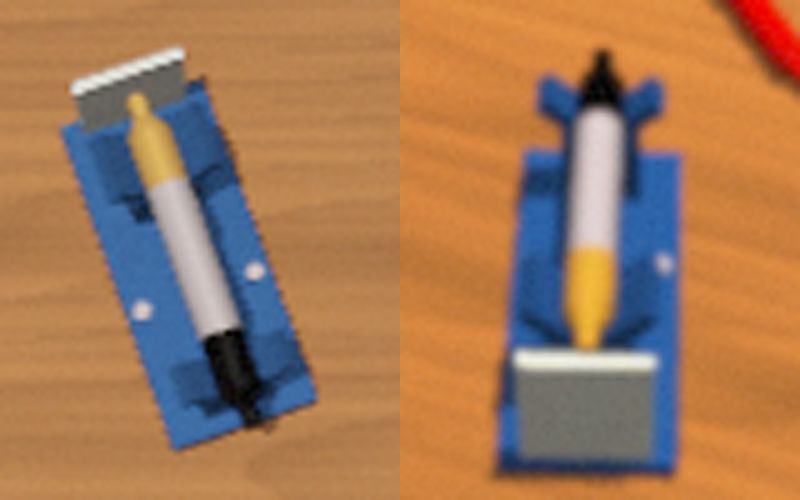

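```bash
cat > h.py <<'E'
import numpy as np, cv2
from scipy.spatial.transform import Rotation as R
def ray(d,u,v):
    H=d["H"] if "H" in d else 420
    f=210/np.tan(np.radians(d["fovy"])/2)
    w,x,y,z=d["orientation"]
    r=R.from_quat([x,y,z,w]).apply([(u-d["cx"])/f,-(v-d["cy"])/f,-1])
    return np.array(d["eye"]),r
def atz(d,u,v,z):
    e,r=ray(d,u,v); return e+r*(z-e[2])/r[2]
def proj(d,p):
    f=210/np.tan(np.radians(d["fovy"])/2)
    w,x,y,z=d["orientation"]
    c=R.from_quat([x,y,z,w]).inv().apply(np.asarray(p)-d["eye"])
    return d["cx"]+f*c[0]/-c[2], d["cy"]-f*c[1]/-c[2]
top={'fovy': 50.52135180948375, 'cx': 277.06845326261737, 'cy': 205.33941096514326, 'eye': [ 371.26989004,   -4.91896143, 1029.54007014], 'orientation': [-0.703395  , -0.05077544,  0.04291897,  0.70768304]}
scene={'fovy': 56.56222952099508, 'cx': 275.77974835983684, 'cy': 210.9539807768198, 'eye': [1099.86016407,  209.62851953,  669.47707636], 'orientation': [0.52087058, 0.23674812, 0.32839465, 0.75153251]}
E
python3 - <<'E'
from h import *
g=atz(top,262.2,124.4,60);b=atz(top,286.8,190,60);g1=atz(top,268.6,141.4,60);b1=atz(top,279.4,171.8,60)
print(g,b,np.linalg.norm(g-b),(g+b)/2,(g1+b1)/2,np.linalg.norm(g1-b1))
d=g-b;print(np.degrees(np.arctan2(d[1],d[0])))
d=g1-b1;print(np.degrees(np.arctan2(d[1],d[0])))
B=atz(scene,265.6,230.4,60);B1=atz(scene,264.8,241.4,60+0);G1=atz(scene,263,270,60)
print(B,B1,G1,(B1+G1)/2); d=G1-B;print(np.degrees(np.arctan2(d[1],d[0])),np.linalg.norm(G1-B1))
# base plate corners top view, z=10
for n,(u,v) in dict(bl=(63,130),br=(204,82),fl=(176,450),fr=(316,398)).items(): print(n,atz(top,235+u/5,105+v/5,10))
# robot check: TCP projection
print(proj(top,[250,-627,230]),proj(scene,[250,-627,230]))
# red head etc consistency: other drill tips
E
```

```text
[684.86428389  38.06122469  60.        ] [534.64340235 -16.13278484  60.        ] 159.6975388698519 [609.75384312  10.96421992  60.        ] [610.52533848  11.85108466  60.        ] 73.57656720609936
19.837525322250233
18.864094793128235
[534.85335558 -13.21760018  60.        ] [566.35980349  -2.76440556  60.        ] [640.22746665  22.32964993  60.        ] [603.29363507   9.78262218  60.        ]
18.641478100393332 78.01373778098014
bl [685.20408287  74.8476915   10.        ]
br [708.09993199   8.01176894  10.        ]
fl [531.59715626  21.870564    10.        ]
fr [555.5977535  -43.30854107  10.        ]
(np.float64(642.3752324118816), np.float64(333.49175414798225)) (np.float64(98.41012356937648), np.float64(64.79435123758654))
```

Call:
arm_command([
  {"tx": 0.71,"ty": 1.27,"tz": -0.1,"claw": -1},
  {"tx": 1.43,"ty": 2.55,"tz": -0.2},
  {"tx": 2.14,"ty": 3.83,"tz": -0.3},
  {"tx": 2.86,"ty": 5.1,"tz": -0.4},
  {"tx": 3.57,"ty": 6.38,"tz": -0.5},
])

```text
invalid input
```

Call:
arm_command([
  {"tx": 0.71,"ty": 1.27,"tz": -0.1},
  {"tx": 1.43,"ty": 2.55,"tz": -0.2},
  {"tx": 2.14,"ty": 3.83,"tz": -0.3},
  {"tx": 2.86,"ty": 5.1,"tz": -0.4},
  {"tx": 3.57,"ty": 6.38,"tz": -0.5},
])

```text
invalid input
```

Call:
arm_command([
  {"tx": 0.71,"ty": 1.27,"tz": -0.1},
  {"tx": 1.43,"ty": 2.55,"tz": -0.2},
  {"tx": 2.14,"ty": 3.83,"tz": -0.3},
  {"tx": 2.86,"ty": 5.1,"tz": -0.4},
  {"tx": 3.57,"ty": 6.38,"tz": -0.5},
])

```text
invalid input
```

Call:
arm_command([
  {"tx": 0.71,"ty": 1.27,"tz": -0.1,"rx": 0,"ry": 0,"rz": 0,"claw": -1},
  {"tx": 1.43,"ty": 2.55,"tz": -0.2,"rx": 0,"ry": 0,"rz": 0,"claw": -1},
  {"tx": 2.14,"ty": 3.83,"tz": -0.3,"rx": 0,"ry": 0,"rz": 0,"claw": -1},
  {"tx": 2.86,"ty": 5.1,"tz": -0.4,"rx": 0,"ry": 0,"rz": 0,"claw": -1},
  {"tx": 3.57,"ty": 6.38,"tz": -0.5,"rx": 0,"ry": 0,"rz": 0,"claw": -1},
])

```text
time_s: 0.52
tcp_pos: [339.9, -465.8, 218.3]
eef_rot: [-0.0, 0.828, -0.561, -0.0]
ft_force: [0.7, -0.5, 1.3]
gripper_width: 85.1
```

Call:
arm_command([
  {"tx": 0.71,"ty": 1.27,"tz": -0.1,"rx": 0,"ry": 0,"rz": 0,"claw": -1},
  {"tx": 1.43,"ty": 2.55,"tz": -0.2,"rx": 0,"ry": 0,"rz": 0,"claw": -1},
  {"tx": 2.14,"ty": 3.83,"tz": -0.3,"rx": 0,"ry": 0,"rz": 0,"claw": -1},
  {"tx": 2.86,"ty": 5.1,"tz": -0.4,"rx": 0,"ry": 0,"rz": 0,"claw": -1},
  {"tx": 3.57,"ty": 6.38,"tz": -0.5,"rx": 0,"ry": 0,"rz": 0,"claw": -1},
])

```text
time_s: 0.93
tcp_pos: [429.1, -306.2, 206.0]
eef_rot: [-0.0, 0.828, -0.561, -0.0]
ft_force: [0.7, -0.4, -0.7]
gripper_width: 85.2
```

Call:
arm_command([
  {"tx": 0.71,"ty": 1.27,"tz": -0.1,"rx": 0,"ry": 0,"rz": 0,"claw": -1},
  {"tx": 1.43,"ty": 2.55,"tz": -0.2,"rx": 0,"ry": 0,"rz": 0,"claw": -1},
  {"tx": 2.14,"ty": 3.83,"tz": -0.3,"rx": 0,"ry": 0,"rz": 0,"claw": -1},
  {"tx": 2.86,"ty": 5.1,"tz": -0.4,"rx": 0,"ry": 0,"rz": 0,"claw": -1},
  {"tx": 3.57,"ty": 6.38,"tz": -0.5,"rx": 0,"ry": 0,"rz": 0,"claw": -1},
])

```text
time_s: 1.35
tcp_pos: [518.4, -146.6, 193.6]
eef_rot: [0.0, 0.828, -0.561, 0.0]
ft_force: [-0.1, -0.7, 0.3]
gripper_width: 85.2
```

Call:
arm_command([
  {"tx": 0.71,"ty": 1.27,"tz": -0.1,"rx": 0,"ry": 0,"rz": -0.1,"claw": -1},
  {"tx": 1.43,"ty": 2.55,"tz": -0.2,"rx": 0,"ry": 0,"rz": -0.2,"claw": -1},
  {"tx": 2.14,"ty": 3.83,"tz": -0.3,"rx": 0,"ry": 0,"rz": -0.3,"claw": -1},
  {"tx": 2.86,"ty": 5.1,"tz": -0.4,"rx": 0,"ry": 0,"rz": -0.4,"claw": -1},
  {"tx": 3.57,"ty": 6.38,"tz": -0.5,"rx": 0,"ry": 0,"rz": -0.54,"claw": -1},
])

```text
time_s: 1.77
tcp_pos: [607.7, 12.9, 180.9]
eef_rot: [0.0, 0.814, -0.58, -0.0]
ft_force: [0.3, -0.8, 1.4]
gripper_width: 85.7
```

```bash
python3 - <<'E'
from station import robot
import cv2
from h import *
im={}
for n in("scene","top"):
    d=robot.get_image(n); im[n]=d["img"][:,:,::-1]; print(n,d["eye"])
s=robot.get_state();print(s["q"],s["tcp_pos"],s["eef_rot"],s["ft_force"])
cv2.imwrite("pics/c1.png",cv2.hconcat([cv2.resize(im["top"][80:230,200:350],None,fx=2.6,fy=2.6),cv2.resize(im["scene"][170:320,190:340],None,fx=2.6,fy=2.6)]))
E
```

```text
scene [1099.86016407  209.62851953  669.47707636]
top [ 371.26989004   -4.91896143 1029.54007014]
[-1.77595251e-02 -8.87709807e-03  1.65454410e+00  8.86846480e-04
  1.49743129e+00  1.21729720e+00] [608.31804688  14.95571498 180.01146821] [ 5.99046818e-05  8.15292754e-01 -5.79048325e-01 -8.71031357e-04] [-0.17709578 -0.27797631 -0.00735244]
```

View pics/c1.png

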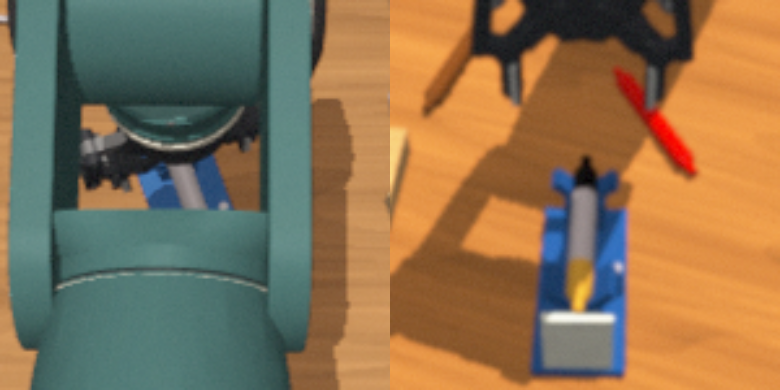

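Call:
arm_command([
  {"tx": -0.03,"ty": -0.16,"tz": -1.0,"rx": 0,"ry": 0,"rz": 0,"claw": -1},
  {"tx": -0.03,"ty": -0.16,"tz": -2.0,"rx": 0,"ry": 0,"rz": 0,"claw": -1},
  {"tx": -0.03,"ty": -0.16,"tz": -3.0,"rx": 0,"ry": 0,"rz": 0,"claw": -1},
  {"tx": -0.03,"ty": -0.16,"tz": -3.4,"rx": 0,"ry": 0,"rz": 0,"claw": -1},
  {"tx": -0.03,"ty": -0.16,"tz": -3.4,"rx": 0,"ry": 0,"rz": 0,"claw": -1},
])

```text
time_s: 2.28
tcp_pos: [605.1, 6.8, 93.6]
eef_rot: [0.001, 0.814, -0.58, -0.002]
ft_force: [0.2, -1.0, -0.4]
gripper_width: 85.4
```

```bash
python3 - <<'E'
from station import robot
import cv2
from h import *
d=robot.get_image("scene"); i=d["img"][:,:,::-1].copy()
s=robot.get_state();t=s["tcp_pos"];print(s["q"],t,s["eef_rot"])
cv2.imwrite("pics/c2.png",cv2.resize(i[170:320,190:340],None,fx=4,fy=4,interpolation=2))
print([np.subtract(p,(190,170))*4 for p in (proj(scene,t),proj(scene,[607.5,10.8,60]))])
E
```

```text
[-3.08695586e-02  3.74493340e-02  1.74764851e+00 -3.16690909e-05
  1.35823087e+00  1.20750479e+00] [606.00660828   6.79008138  95.82404919] [ 4.94597313e-04  8.14352107e-01 -5.80370479e-01 -7.13504612e-04]
[array([287.68950152, 295.37708158]), array([294.572455  , 347.06571639])]
```

View pics/c2.png

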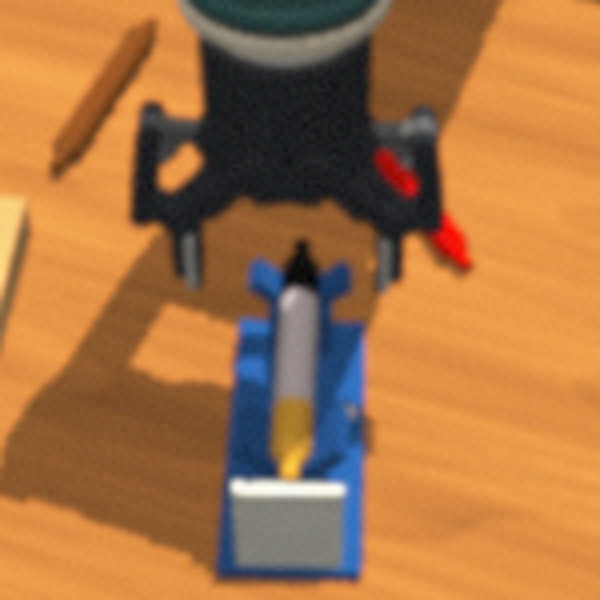

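Call:
arm_command([
  {"tx": 0.04,"ty": 0.15,"tz": -0.6,"rx": 0,"ry": 0,"rz": 0,"claw": -1},
  {"tx": 0.04,"ty": 0.15,"tz": -1.2,"rx": 0,"ry": 0,"rz": 0,"claw": -1},
  {"tx": 0.04,"ty": 0.15,"tz": -1.8,"rx": 0,"ry": 0,"rz": 0,"claw": -1},
  {"tx": 0.04,"ty": 0.15,"tz": -2.2,"rx": 0,"ry": 0,"rz": 0,"claw": -1},
  {"tx": 0.04,"ty": 0.15,"tz": -2.2,"rx": 0,"ry": 0,"rz": 0,"claw": -1},
])

```text
time_s: 2.75
tcp_pos: [607.2, 10.7, 40.6]
eef_rot: [0.0, 0.814, -0.58, -0.0]
ft_force: [0.1, -0.0, -1.4]
gripper_width: 85.0
```

```bash
python3 - <<'E'
from station import robot
import cv2
from h import *
d=robot.get_image("scene"); i=d["img"][:,:,::-1].copy()
s=robot.get_state();t=s["tcp_pos"];print(t,s["eef_rot"],s["ft_force"])
cv2.imwrite("pics/c3.png",cv2.resize(i[170:320,190:340],None,fx=4,fy=4,interpolation=2))
E
```

```text
[607.5693524   10.69717405  41.76489175] [ 6.54744013e-05  8.14388304e-01 -5.80320326e-01 -7.84031750e-05] [-0.35766051  0.74710396  0.29293308]
```

View pics/c3.png

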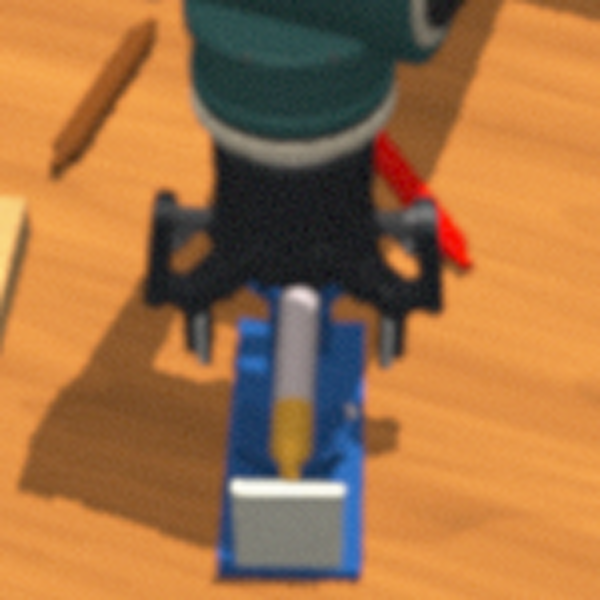

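The fingers straddle the bar: the tips are at crop x≈203 and 392, and the bar is at about 297, midway between them. Closing.

Call:
arm_command([
  {"tx": 0,"ty": 0,"tz": 0,"rx": 0,"ry": 0,"rz": 0,"claw": 0.2},
  {"tx": 0,"ty": 0,"tz": 0,"rx": 0,"ry": 0,"rz": 0,"claw": 0.4},
  {"tx": 0,"ty": 0,"tz": 0,"rx": 0,"ry": 0,"rz": 0,"claw": 1},
  {"tx": 0,"ty": 0,"tz": 0,"rx": 0,"ry": 0,"rz": 0,"claw": 1},
  {"tx": 0,"ty": 0,"tz": 0,"rx": 0,"ry": 0,"rz": 0,"claw": 1},
], force=50)

```text
time_s: 3.22
tcp_pos: [607.7, 10.8, 41.8]
eef_rot: [-0.0, 0.814, -0.58, 0.0]
ft_force: [0.8, -0.4, -1.1]
gripper_width: 25.5
```

Call:
arm_command([
  {"tx": 0,"ty": 0,"tz": 0,"rx": 0,"ry": 0,"rz": 0,"claw": 1},
  {"tx": 0,"ty": 0,"tz": 0,"rx": 0,"ry": 0,"rz": 0,"claw": 1},
  {"tx": 0,"ty": 0,"tz": 0,"rx": 0,"ry": 0,"rz": 0,"claw": 1},
  {"tx": 0,"ty": 0,"tz": 0,"rx": 0,"ry": 0,"rz": 0,"claw": 1},
  {"tx": 0,"ty": 0,"tz": 0,"rx": 0,"ry": 0,"rz": 0,"claw": 1},
])

```text
time_s: 3.63
tcp_pos: [607.5, 11.3, 41.8]
eef_rot: [-0.0, 0.814, -0.58, -0.0]
ft_force: [-3.7, 3.3, 4.8]
gripper_width: 18.6
```

Call:
arm_command([
  {"tx": 0,"ty": 0,"tz": 0.2,"rx": 0,"ry": 0,"rz": 0,"claw": 1},
  {"tx": 0,"ty": 0,"tz": 0.5,"rx": 0,"ry": 0,"rz": 0,"claw": 1},
  {"tx": 0,"ty": 0,"tz": 0.9,"rx": 0,"ry": 0,"rz": 0,"claw": 1},
  {"tx": 0,"ty": 0,"tz": 1.3,"rx": 0,"ry": 0,"rz": 0,"claw": 1},
  {"tx": 0,"ty": 0,"tz": 1.6,"rx": 0,"ry": 0,"rz": 0,"claw": 1},
])

```text
time_s: 4.05
tcp_pos: [607.8, 10.7, 83.1]
eef_rot: [-0.0, 0.814, -0.58, 0.001]
ft_force: [0.3, -0.1, -3.6]
gripper_width: 18.3
```

Call:
arm_command([
  {"tx": 0,"ty": 0,"tz": 0.4,"rx": 0,"ry": 0,"rz": 0,"claw": 1},
  {"tx": 0,"ty": 0,"tz": 0.8,"rx": 0,"ry": 0,"rz": 0,"claw": 1},
  {"tx": 0,"ty": 0,"tz": 1.2,"rx": 0,"ry": 0,"rz": 0,"claw": 1},
  {"tx": 0,"ty": 0,"tz": 1.4,"rx": 0,"ry": 0,"rz": 0,"claw": 1},
  {"tx": 0,"ty": 0,"tz": 1.4,"rx": 0,"ry": 0,"rz": 0,"claw": 1},
])

```text
time_s: 4.47
tcp_pos: [608.1, 10.8, 118.0]
eef_rot: [-0.001, 0.814, -0.58, 0.001]
ft_force: [1.0, -0.7, -4.1]
gripper_width: 18.5
```

```bash
python3 - <<'E'
from station import robot
import cv2
from h import *
d=robot.get_image("scene"); i=d["img"][:,:,::-1].copy()
s=robot.get_state();t=s["tcp_pos"];print(s["q"],t,s["eef_rot"],s["ft_force"],s["wrist_torque"],s["gripper_width"])
cv2.imwrite("pics/c4.png",cv2.resize(i[170:320,190:340],None,fx=4,fy=4,interpolation=2))
E
```

```text
[-2.41518547e-02  2.41516643e-02  1.72562876e+00  1.54707080e-05
  1.39085299e+00  1.21396002e+00] [607.71724982  10.8314966  116.93442472] [-2.75098057e-04  8.14425733e-01 -5.80267607e-01  3.92958941e-04] [-0.37106129  0.31472761 -4.76808069] [ 0.01751126  0.03150508 -0.05234609] 18.3252880689337
```

View pics/c4.png

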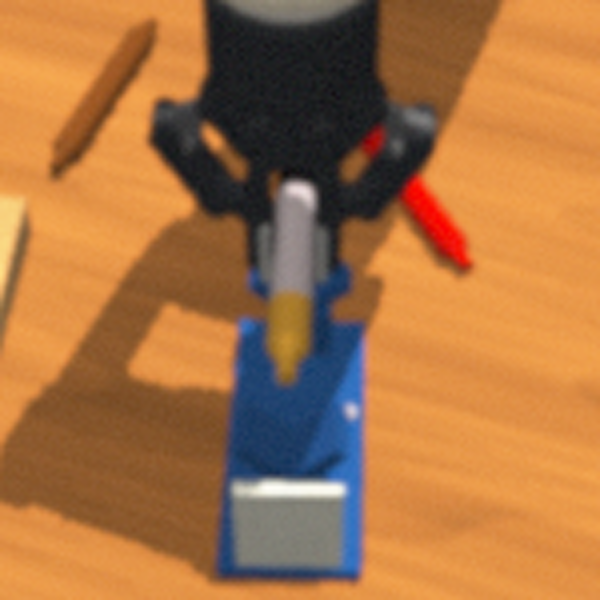

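The bar is held level: the load is about 4 N and the wrist moment is close to zero. Next is the half turn about vertical, +180°.

Call:
arm_command([
  {"tx": 0,"ty": 0,"tz": 0,"rx": 0,"ry": 0,"rz": 0.4,"claw": 1},
  {"tx": 0,"ty": 0,"tz": 0,"rx": 0,"ry": 0,"rz": 1.1,"claw": 1},
  {"tx": 0,"ty": 0,"tz": 0,"rx": 0,"ry": 0,"rz": 2.0,"claw": 1},
  {"tx": 0,"ty": 0,"tz": 0,"rx": 0,"ry": 0,"rz": 3.0,"claw": 1},
  {"tx": 0,"ty": 0,"tz": 0,"rx": 0,"ry": 0,"rz": 4.0,"claw": 1},
])

```text
time_s: 4.93
tcp_pos: [607.2, 10.8, 115.4]
eef_rot: [0.0, 0.904, -0.428, -0.001]
ft_force: [0.5, 0.5, -4.8]
gripper_width: 18.4
```

Call:
arm_command([
  {"tx": 0,"ty": 0,"tz": 0,"rx": 0,"ry": 0,"rz": 1.1,"claw": 1},
  {"tx": 0,"ty": 0,"tz": 0,"rx": 0,"ry": 0,"rz": 2.2,"claw": 1},
  {"tx": 0,"ty": 0,"tz": 0,"rx": 0,"ry": 0,"rz": 3.3,"claw": 1},
  {"tx": 0,"ty": 0,"tz": 0,"rx": 0,"ry": 0,"rz": 4.4,"claw": 1},
  {"tx": 0,"ty": 0,"tz": 0,"rx": 0,"ry": 0,"rz": 5.5,"claw": 1},
])

```text
time_s: 5.35
tcp_pos: [607.2, 10.8, 115.4]
eef_rot: [0.0, 0.98, -0.201, -0.001]
ft_force: [0.1, 1.5, -3.9]
gripper_width: 18.5
```

Call:
arm_command([
  {"tx": 0,"ty": 0,"tz": 0,"rx": 0,"ry": 0,"rz": 1.1,"claw": 1},
  {"tx": 0,"ty": 0,"tz": 0,"rx": 0,"ry": 0,"rz": 2.2,"claw": 1},
  {"tx": 0,"ty": 0,"tz": 0,"rx": 0,"ry": 0,"rz": 3.3,"claw": 1},
  {"tx": 0,"ty": 0,"tz": 0,"rx": 0,"ry": 0,"rz": 4.4,"claw": 1},
  {"tx": 0,"ty": 0,"tz": 0,"rx": 0,"ry": 0,"rz": 5.5,"claw": 1},
])

```text
time_s: 5.77
tcp_pos: [607.1, 10.9, 115.4]
eef_rot: [-0.0, 0.999, 0.038, -0.001]
ft_force: [0.6, 0.2, -3.8]
gripper_width: 18.6
```

Call:
arm_command([
  {"tx": 0,"ty": 0,"tz": 0,"rx": 0,"ry": 0,"rz": 1.1,"claw": 1},
  {"tx": 0,"ty": 0,"tz": 0,"rx": 0,"ry": 0,"rz": 2.2,"claw": 1},
  {"tx": 0,"ty": 0,"tz": 0,"rx": 0,"ry": 0,"rz": 3.3,"claw": 1},
  {"tx": 0,"ty": 0,"tz": 0,"rx": 0,"ry": 0,"rz": 4.4,"claw": 1},
  {"tx": 0,"ty": 0,"tz": 0,"rx": 0,"ry": 0,"rz": 5.5,"claw": 1},
])

```text
time_s: 6.18
tcp_pos: [607.2, 10.8, 115.5]
eef_rot: [-0.0, 0.962, 0.274, -0.001]
ft_force: [0.2, -0.2, -5.1]
gripper_width: 18.6
```

Call:
arm_command([
  {"tx": 0,"ty": 0,"tz": 0,"rx": 0,"ry": 0,"rz": 1.1,"claw": 1},
  {"tx": 0,"ty": 0,"tz": 0,"rx": 0,"ry": 0,"rz": 2.2,"claw": 1},
  {"tx": 0,"ty": 0,"tz": 0,"rx": 0,"ry": 0,"rz": 3.3,"claw": 1},
  {"tx": 0,"ty": 0,"tz": 0,"rx": 0,"ry": 0,"rz": 4.4,"claw": 1},
  {"tx": 0,"ty": 0,"tz": 0,"rx": 0,"ry": 0,"rz": 5.5,"claw": 1},
])

```text
time_s: 6.6
tcp_pos: [607.1, 10.9, 115.4]
eef_rot: [-0.0, 0.869, 0.495, -0.001]
ft_force: [0.5, 0.4, -4.2]
gripper_width: 18.4
```

Call:
arm_command([
  {"tx": 0,"ty": 0,"tz": 0,"rx": 0,"ry": 0,"rz": 1.1,"claw": 1},
  {"tx": 0,"ty": 0,"tz": 0,"rx": 0,"ry": 0,"rz": 2.2,"claw": 1},
  {"tx": 0,"ty": 0,"tz": 0,"rx": 0,"ry": 0,"rz": 3.3,"claw": 1},
  {"tx": 0,"ty": 0,"tz": 0,"rx": 0,"ry": 0,"rz": 4.4,"claw": 1},
  {"tx": 0,"ty": 0,"tz": 0,"rx": 0,"ry": 0,"rz": 5.5,"claw": 1},
])

```text
time_s: 7.02
tcp_pos: [607.2, 10.8, 115.4]
eef_rot: [-0.0, 0.726, 0.687, -0.0]
ft_force: [1.0, 0.2, -4.5]
gripper_width: 18.5
```

Call:
arm_command([
  {"tx": 0,"ty": 0,"tz": 0,"rx": 0,"ry": 0,"rz": 1.1,"claw": 1},
  {"tx": 0,"ty": 0,"tz": 0,"rx": 0,"ry": 0,"rz": 2.2,"claw": 1},
  {"tx": 0,"ty": 0,"tz": 0,"rx": 0,"ry": 0,"rz": 3.2,"claw": 1},
  {"tx": 0,"ty": 0,"tz": 0,"rx": 0,"ry": 0,"rz": 4.0,"claw": 1},
  {"tx": 0,"ty": 0,"tz": 0,"rx": 0,"ry": 0,"rz": 4.5,"claw": 1},
])

```text
time_s: 7.43
tcp_pos: [607.2, 10.9, 115.4]
eef_rot: [-0.0, 0.579, 0.816, -0.0]
ft_force: [-0.2, -0.3, -4.3]
gripper_width: 18.3
```

Call:
arm_command([
  {"tx": 0,"ty": 0,"tz": 0,"rx": 0,"ry": 0,"rz": 0,"claw": 1},
  {"tx": 0,"ty": 0,"tz": 0,"rx": 0,"ry": 0,"rz": 0,"claw": 1},
  {"tx": 0,"ty": 0,"tz": 0,"rx": 0,"ry": 0,"rz": 0,"claw": 1},
])

```text
time_s: 7.68
tcp_pos: [607.3, 10.8, 115.9]
eef_rot: [-0.0, 0.581, 0.814, -0.0]
ft_force: [1.1, -0.8, -4.5]
gripper_width: 18.2
```

```bash
python3 - <<'E'
from station import robot
import cv2
from h import *
im={}
for n in("scene","top"):
    d=robot.get_image(n); im[n]=d["img"][:,:,::-1]
s=robot.get_state();t=s["tcp_pos"];print(s["q"],t,s["eef_rot"],s["ft_force"],s["gripper_width"])
r=s["eef_rot"];print(np.degrees(2*np.arctan2(r[2],r[1])))
cv2.imwrite("pics/c5.png",cv2.resize(im["scene"][170:320,190:340],None,fx=4,fy=4,interpolation=2))
cv2.imwrite("pics/c5t.png",cv2.resize(im["top"][80:230,200:350],None,fx=4,fy=4,interpolation=2))
print(np.subtract(proj(scene,[t[0],t[1],136]),(190,170))*4)
E
```

```text
[-2.41538807e-02  2.48045330e-02  1.72631136e+00  1.92629301e-05
  1.39070383e+00 -1.92650734e+00] [607.4187631   10.83855794 116.13131859] [-9.93088145e-05  5.80726920e-01  8.14098417e-01 -5.58364056e-05] [ 0.17730733 -0.4017809  -4.35463029] 18.652240858510506
108.9966263886454
[293.57889289 242.53440225]
```

View pics/c5.png

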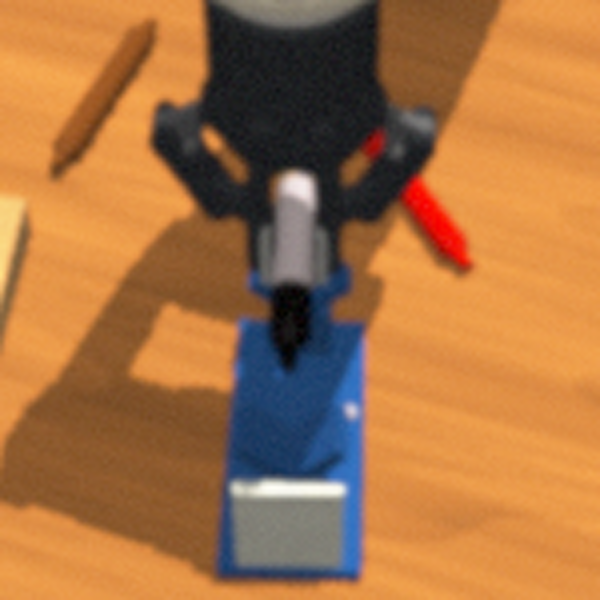

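View pics/c5t.png

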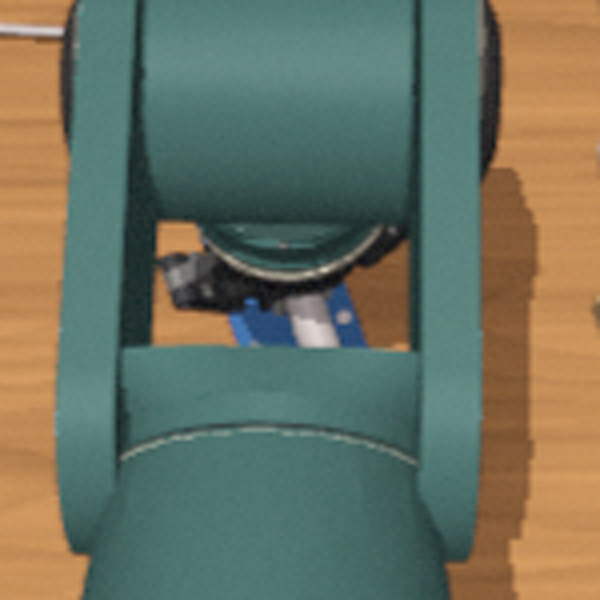

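```bash
python3 - <<'E'
from h import *
ax=np.array([np.cos(.3316),np.sin(.3316),0])
for n,(u,v) in dict(gold=(287,380),black=(288.5,368),gb=(291,293),bb=(291,287)).items():
    z=135
    p=atz(scene,190+u/4,170+v/4,z); d=p-[607.4,10.8,z]; print(n,p,d@ax,d@[-ax[1],ax[0],0])
E
```

```text
gold [687.10177453  39.17146154 135.        ] 84.59634167446212 0.8784466123918376
black [680.46308568  37.24412478 135.        ] 77.69185431445376 1.2173728735649378
gb [637.77921016  21.52566347 135.        ] 32.21603882853864 0.2512152257806035
bb [634.21847264  20.11466445 135.        ] 28.389921205567006 0.07630413652576462
```

Call:
arm_command([
  {"tx": 0.15,"ty": 0.05,"tz": -0.4,"rx": 0,"ry": 0,"rz": 0,"claw": 1},
  {"tx": 0.15,"ty": 0.05,"tz": -1.0,"rx": 0,"ry": 0,"rz": 0,"claw": 1},
  {"tx": 0.15,"ty": 0.05,"tz": -1.6,"rx": 0,"ry": 0,"rz": 0,"claw": 1},
  {"tx": 0.15,"ty": 0.05,"tz": -2.2,"rx": 0,"ry": 0,"rz": 0,"claw": 1},
  {"tx": 0.15,"ty": 0.05,"tz": -2.5,"rx": 0,"ry": 0,"rz": 0,"claw": 1},
])

```text
time_s: 8.2
tcp_pos: [610.5, 12.2, 51.0]
eef_rot: [-0.001, 0.58, 0.814, -0.001]
ft_force: [0.1, 0.9, -4.8]
gripper_width: 18.4
```

Call:
arm_command([
  {"tx": 0,"ty": 0,"tz": -0.08,"rx": 0,"ry": 0,"rz": 0,"claw": 1},
  {"tx": 0,"ty": 0,"tz": -0.16,"rx": 0,"ry": 0,"rz": 0,"claw": 1},
  {"tx": 0,"ty": 0,"tz": -0.24,"rx": 0,"ry": 0,"rz": 0,"claw": 1},
  {"tx": 0,"ty": 0,"tz": -0.32,"rx": 0,"ry": 0,"rz": 0,"claw": 1},
  {"tx": 0,"ty": 0,"tz": -0.32,"rx": 0,"ry": 0,"rz": 0,"claw": 1},
])

```text
time_s: 8.62
tcp_pos: [611.4, 12.1, 46.0]
eef_rot: [0.0, 0.58, 0.814, 0.0]
ft_force: [-0.4, -0.2, -4.5]
gripper_width: 18.4
```

Call:
arm_command([
  {"tx": 0,"ty": 0,"tz": -0.04,"rx": 0,"ry": 0,"rz": 0,"claw": 1},
  {"tx": 0,"ty": 0,"tz": -0.08,"rx": 0,"ry": 0,"rz": 0,"claw": 1},
  {"tx": 0,"ty": 0,"tz": -0.12,"rx": 0,"ry": 0,"rz": 0,"claw": 1},
  {"tx": 0,"ty": 0,"tz": -0.12,"rx": 0,"ry": 0,"rz": 0,"claw": 1},
])

```text
time_s: 8.95
tcp_pos: [611.2, 12.1, 42.7]
eef_rot: [-0.0, 0.58, 0.814, -0.0]
ft_force: [-1.1, 0.1, -4.1]
gripper_width: 18.3
```

```bash
python3 - <<'E'
from station import robot
import cv2
d=robot.get_image("scene"); i=d["img"][:,:,::-1].copy()
s=robot.get_state();t=s["tcp_pos"];print(t,s["eef_rot"],s["ft_force"],s["wrist_torque"])
cv2.imwrite("pics/c6.png",cv2.resize(i[170:320,190:340],None,fx=4,fy=4,interpolation=2))
E
```

```text
[611.18710794  12.08610921  42.75001351] [-4.69993742e-05  5.80281150e-01  8.14416222e-01 -3.46972939e-05] [ 0.37545635 -0.7951211  -3.45612637] [ 0.03770817 -0.00170875  0.00499485]
```

View pics/c6.png

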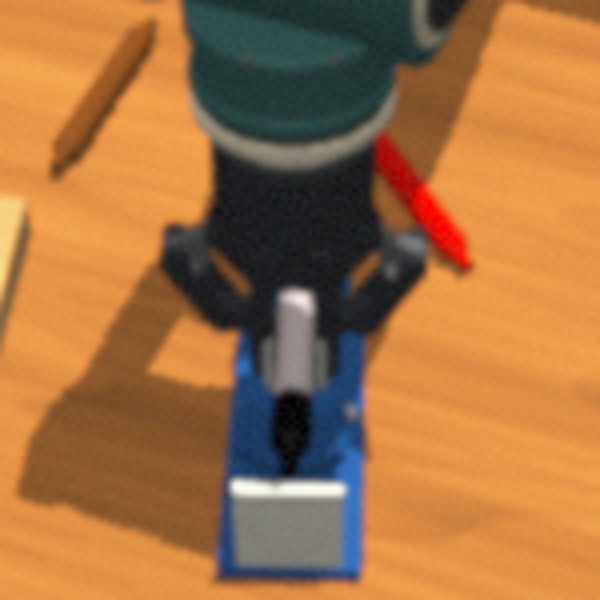

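Call:
arm_command([
  {"tx": 0,"ty": 0,"tz": -0.02,"rx": 0,"ry": 0,"rz": 0,"claw": 1},
  {"tx": 0,"ty": 0,"tz": -0.04,"rx": 0,"ry": 0,"rz": 0,"claw": 1},
  {"tx": 0,"ty": 0,"tz": -0.04,"rx": 0,"ry": 0,"rz": 0,"claw": 1},
])

```text
time_s: 9.25
tcp_pos: [611.4, 12.2, 42.3]
eef_rot: [0.0, 0.58, 0.814, 0.0]
ft_force: [-2.6, 1.8, 2.0]
gripper_width: 18.5
```

Call:
arm_command([
  {"tx": 0,"ty": 0,"tz": -0.02,"rx": 0,"ry": 0,"rz": 0,"claw": 1},
  {"tx": 0,"ty": 0,"tz": -0.02,"rx": 0,"ry": 0,"rz": 0,"claw": 1},
  {"tx": 0,"ty": 0,"tz": -0.02,"rx": 0,"ry": 0,"rz": 0,"claw": 1},
])

```text
time_s: 9.5
tcp_pos: [611.4, 12.4, 42.1]
eef_rot: [0.0, 0.58, 0.814, 0.0]
ft_force: [-4.4, 3.8, 7.5]
gripper_width: 18.6
```

The vertical force has gone from -4 to +7.5 N, so the bar is seated. Releasing.

Call:
arm_command([
  {"tx": 0,"ty": 0,"tz": 0,"rx": 0,"ry": 0,"rz": 0,"claw": 0.5},
  {"tx": 0,"ty": 0,"tz": 0,"rx": 0,"ry": 0,"rz": 0,"claw": 0.3},
  {"tx": 0,"ty": 0,"tz": 0,"rx": 0,"ry": 0,"rz": 0,"claw": -0.2},
  {"tx": 0,"ty": 0,"tz": 0,"rx": 0,"ry": 0,"rz": 0,"claw": -0.6},
  {"tx": 0,"ty": 0,"tz": 0,"rx": 0,"ry": 0,"rz": 0,"claw": -0.8},
])

```text
time_s: 9.92
tcp_pos: [611.3, 12.0, 41.2]
eef_rot: [0.0, 0.58, 0.814, -0.0]
ft_force: [-0.8, -0.3, 0.1]
gripper_width: 65.2
```

Call:
arm_command([
  {"tx": 0,"ty": 0,"tz": 0,"rx": 0,"ry": 0,"rz": 0,"claw": -0.8},
  {"tx": 0,"ty": 0,"tz": 0,"rx": 0,"ry": 0,"rz": 0,"claw": -0.8},
  {"tx": 0,"ty": 0,"tz": 0,"rx": 0,"ry": 0,"rz": 0,"claw": -0.8},
])

```text
time_s: 10.17
tcp_pos: [611.3, 12.1, 41.3]
eef_rot: [0.0, 0.58, 0.814, 0.0]
ft_force: [-0.1, -0.6, 0.5]
gripper_width: 76.9
```

```bash
python3 - <<'E'
from station import robot
import cv2
d=robot.get_image("scene"); i=d["img"][:,:,::-1].copy()
s=robot.get_state();t=s["tcp_pos"];print(t,s["ft_force"],s["gripper_width"])
cv2.imwrite("pics/c7.png",cv2.resize(i[170:320,190:340],None,fx=4,fy=4,interpolation=2))
E
```

```text
[611.22536637  12.06977318  41.28164964] [ 0.57683335 -0.33764704  0.17055013] 76.87587180348766
```

View pics/c7.png

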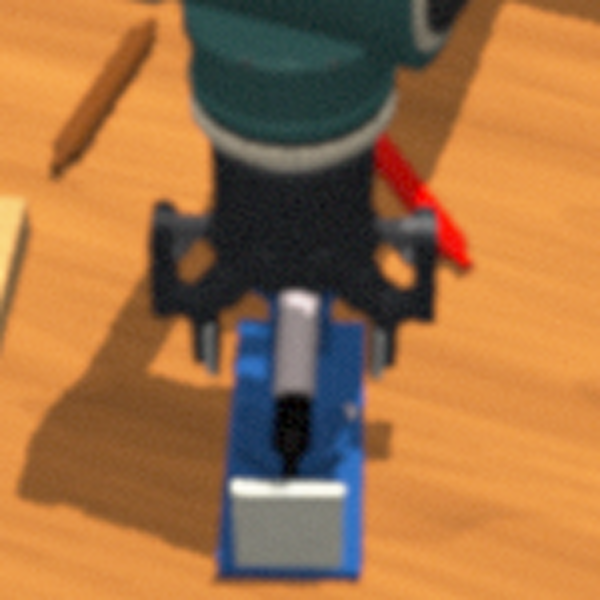

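Call:
arm_command([
  {"tx": 0,"ty": 0,"tz": 0.5,"rx": 0,"ry": 0,"rz": 0,"claw": -0.8},
  {"tx": 0,"ty": 0,"tz": 1.3,"rx": 0,"ry": 0,"rz": 0,"claw": -0.8},
  {"tx": 0,"ty": 0,"tz": 2.5,"rx": 0,"ry": 0,"rz": 0,"claw": -0.8},
  {"tx": 0,"ty": 0,"tz": 3.8,"rx": 0,"ry": 0,"rz": 0,"claw": -0.8},
  {"tx": 0,"ty": 0,"tz": 5,"rx": 0,"ry": 0,"rz": 0,"claw": -0.8},
])

```text
time_s: 10.63
tcp_pos: [611.1, 12.1, 169.1]
eef_rot: [0.0, 0.58, 0.814, 0.0]
ft_force: [0.3, -0.1, -0.1]
gripper_width: 76.5
```

Call:
arm_command([
  {"tx": 0,"ty": -1.2,"tz": 0.5,"rx": 0,"ry": 0,"rz": 0,"claw": -0.8},
  {"tx": 0,"ty": -2.6,"tz": 1,"rx": 0,"ry": 0,"rz": 0,"claw": -0.8},
  {"tx": 0,"ty": -4,"tz": 1,"rx": 0,"ry": 0,"rz": 0,"claw": -0.8},
  {"tx": 0,"ty": -5.4,"tz": 1,"rx": 0,"ry": 0,"rz": 0,"claw": -0.8},
  {"tx": 0,"ty": -6.8,"tz": 1,"rx": 0,"ry": 0,"rz": 0,"claw": -0.8},
])

```text
time_s: 11.05
tcp_pos: [611.0, -159.5, 192.9]
eef_rot: [0.001, 0.58, 0.815, 0.0]
ft_force: [1.0, -0.7, 0.5]
gripper_width: 76.4
```

Call:
arm_command([
  {"tx": 0,"ty": -1.2,"tz": 0,"rx": 0,"ry": 0,"rz": 0,"claw": -0.8},
  {"tx": 0,"ty": -2.4,"tz": 0,"rx": 0,"ry": 0,"rz": 0,"claw": -0.8},
  {"tx": 0,"ty": -3.2,"tz": 0,"rx": 0,"ry": 0,"rz": 0,"claw": -0.8},
  {"tx": 0,"ty": -3.5,"tz": 0,"rx": 0,"ry": 0,"rz": 0,"claw": -0.8},
  {"tx": 0,"ty": -3.5,"tz": 0,"rx": 0,"ry": 0,"rz": 0,"claw": -0.8},
])

```text
time_s: 11.47
tcp_pos: [611.0, -246.8, 191.9]
eef_rot: [0.0, 0.581, 0.814, -0.0]
ft_force: [-1.0, 0.0, -0.5]
gripper_width: 76.7
```

```bash
python3 - <<'E'
from station import robot
import cv2
im={}
for n in("scene","top"):
    d=robot.get_image(n); im[n]=d["img"][:,:,::-1].copy()
s=robot.get_state();print(s["time_s"],s["tcp_pos"],s["ft_force"])
cv2.imwrite("pics/f.png",im["top"])
cv2.imwrite("pics/fc.png",cv2.hconcat([cv2.resize(im["top"][105:205,235:315],None,fx=5,fy=5,interpolation=2),cv2.resize(im["scene"][220:320,225:305],None,fx=5,fy=5,interpolation=2)]))
a=cv2.imread("pics/scene0.png").astype(int);b=im["scene"].astype(int)
print("diff other rest region",abs(a-b)[225:330,365:425].mean(), abs(a-b)[225:330,365:425].max())
E
```

```text
11.5667 [ 611.25649359 -244.77769933  191.72511601] [ 0.55445732  0.17954233 -0.37280562]
diff other rest region 11.888677248677249 27
```

View pics/fc.png

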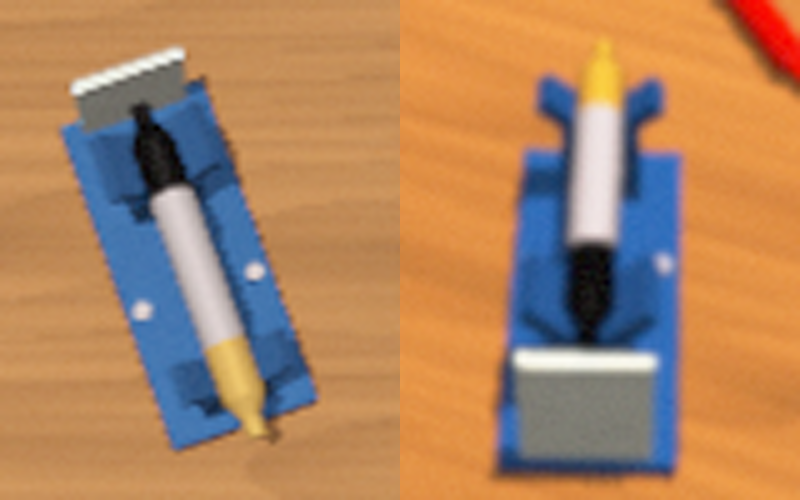

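View pics/f.png

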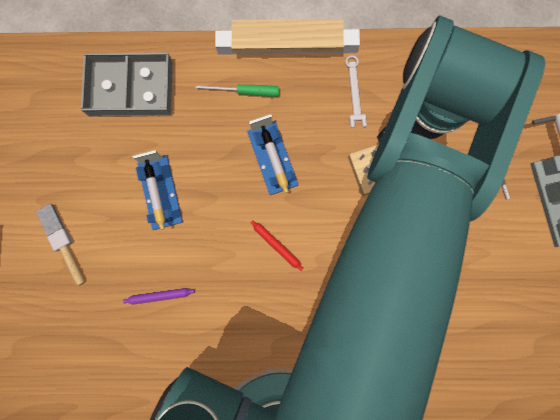

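```bash
python3 - <<'E'
from h import *
ax=np.array([np.cos(.33),np.sin(.33),0]);lat=np.array([-ax[1],ax[0],0]);o=np.array([605.6,10.3,60])
c=lambda u,v:atz(top,235+u/5,105+v/5,60)
s=lambda u,v:atz(scene,225+(u-400)/5,220+v/5,60)
for n,p in dict(gt=c(263,438),kt=c(138,107),gb=c(226,343),kb=c(174,189),sgt=s(603,42),sgb=s(600,103),skb=s(591,243)).items(): print(n,(p-o)@ax,(p-o)@lat)
P=lambda x,z:np.array([o[0],o[1],0])+ax*x+[0,0,z]
for x in(-67,98): print(x,np.subtract(proj(top,P(x,10)),(235,105))*5)
print('stop top',[np.subtract(proj(top,P(x,70)),(235,105))*5 for x in(90,96)],[np.subtract(proj(scene,P(x,70)),(225,220))*5+[400,0] for x in(90,96)])
E
```

```text
gt -81.7602533827925 -1.7498984315711883
kt 79.27907190030152 1.241344293304526
gb -36.05684340211439 -0.43348144557312546
kb 38.008230898189105 -1.6391878806760218
sgt -80.78468360808688 0.4150335149976946
sgb -43.717051986978475 0.6822502713696004
skb 33.08297793286742 0.3919422785262763
-67 [247.59656449 426.89569917]
98 [132.25302047 102.59434759]
stop top [array([131.85010496,  77.29864332]), array([127.49368805,  65.0688289 ])] [array([582.68131906, 344.63329604]), array([581.8815624 , 357.85339551])]
```

```bash
python3 -c "
from station import robot
print(robot.job_done())"
```

```text
the job is handed in; nothing more can be done
None
```

The centre drill with the black end out is now turned end for end and back in both Vs of its own rest, and the job was handed in at about 11.6 s. I lifted it about 75 mm, gave it a half turn about vertical, lowered it until the vertical force showed it was seated, and then released it.

**Position:** both cameras put the gold tip about 81 mm in front of the rest's origin (65 to 95 mm allowed). The bar is within about 2 mm of the rest's centre line, and the black end is by the stop plate. The steel/colour boundaries in the scene view read about 5 mm farther out than in the top view, which is still within tolerance.

**Height:** I did not measure this separately in the images. It follows from the contact force: at release the vertical force went from -4 to +7.5 N, and the tool was within 1 mm of the height where it gripped the bar at the start.

**Other drill:** it looks to be in the same place in the top view. My pixel comparison of that area in the scene view was inconclusive: it showed an overall brightness change (mean 11.9, max 27), probably the arm's shadow having moved. The arm stayed more than 200 mm away from it.

**Robot:** the gripper ended open, about 250 mm to the side and 190 mm up, with force readings near zero.

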